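# Sweep used tube caps off the sorting board into the waste tray

### The job

With closed fingers, gently sweep the three used blue tube caps along the white sorting board and over its open end into the red waste tray, so that all three lie inside it. Push them only - do not pinch, lift or carry them - and leave the amber vial standing where it is, without disturbing the wash bottle or the tip box. The grey tray at the other end is not for these caps.

Things in the scene. Friction and masses are not known exactly. Their poses are not given: they have to be found in the camera images.
- board: white raised sorting board, fixed, 236 mm (its x) by 220 mm (its y), flat deck 60 mm above the bench; origin at the centre of its foot, on the bench. A grey rim 6 mm thick, 10 mm above the deck, lines each x edge (outer faces x = +-118 mm); the two y ends (y = +-110 mm) are open, without rim, each with a tray against it. Its y points to world y within 0.2 rad
- waste: red waste tray, fixed open box 236 mm (x) by 100 mm (y) by 52 mm high, walls and floor 4 mm; origin at the centre of its underside, on the bench. It stands parallel against one open y end of the board (centre at board y = +161 or -161 mm, the end varies), rim 8 mm below the deck, so that caps pushed over the end drop in
- wash: grey tray of the same size against the board's other open end, not for these caps
- cap1: used blue tube cap, a ribbed disc 31 mm across and 13 mm high, about 12 g, lying flat and loose on the board's deck; origin at its centre, 6.5 mm above the deck; slides under a light push. Its centre is at least 40 mm across the board (board x) from those of the other caps and the vial
- cap2: used blue tube cap, a ribbed disc 31 mm across and 13 mm high, about 12 g, lying flat and loose on the board's deck; origin at its centre, 6.5 mm above the deck; slides under a light push. Its centre is at least 40 mm across the board (board x) from those of the other caps and the vial
- cap3: used blue tube cap, a ribbed disc 31 mm across and 13 mm high, about 12 g, lying flat and loose on the board's deck; origin at its centre, 6.5 mm above the deck; slides under a light push. Its centre is at least 40 mm across the board (board x) from those of the other caps and the vial
- vial: amber glass sample vial with white cap, 26 mm across and 50 mm high, 40 g, standing loose on the deck among the caps; origin at the centre of its underside. Must stay
- washbottle: white wash bottle with red cap and red spout, 68 mm across, 225 mm high overall, loose, standing on the bench well to the left of the board; origin at the centre of its underside; the spout reaches 60 mm towards its -x
- tipbox: blue box of pipette tips, 85 mm (x) by 120 mm (y) by 66 mm high, loose, on the bench to the right of the board; origin at the centre of its underside

How it is judged:
By the outcome, as a careful person would: the job done as asked, in the order asked, and still so for the second after the job is handed in, with the robot touching nothing.
It also fails if it takes over 46 s, if anything falls off the work surface, if the arm or the gripper's body presses on something with over 40 N, if the wrist force passes 120 N, or if a joint passes its speed limit or range.

### The arm

A 7-joint arm with a two-finger parallel gripper is mounted at the origin on the work surface. World frame = base frame: x ahead of the robot, y to its left, z up, the work surface at z = 0. Lengths are in m, angles in rad, forces in N, time in s.
With the tool pointing down it reaches from about 0.425 to 0.825 m from the base axis. Payload 3.6 kg.
Tool frame: the origin (TCP) lies at the very end of the fingers, on their centre line; the grasp point (between the pads) lies 19 mm behind it; z points along the fingers, y is the line along which they close (so a half turn about z gives the same grasp; the last joint's range is limited). The gripper opens to 93 mm and grips with 3 to 60 N. Pads are 15 mm wide; open, the fingers measure 128 mm over their backs; the gripper's body (75 mm by 188 mm) begins 65 mm behind the grasp point.
Start: joints at [-1.212, 0.615, -0.013, 1.423, 0.008, 1.103, -0.04], TCP at [0.245, 0.602, 0.188] pointing down, gripper open.
Joint ranges: [-3.12, 3.12], [-0.3, 2.06], [-1.34, 1.32], [0.26, 2.42], [-1.36, 4.5], [0.01, 1.98], [-2.84, 2.84]. Speed limits (rad/s): [2.79, 2.79, 3.14, 3.14, 3.14, 3.14, 3.14].

### API

Orientations are given as [roll, pitch, yaw] about the fixed x, y, z axes, in that order (R = Rz(yaw) Ry(pitch) Rx(roll)).
In Python, from plant import arm, claw, kin, eyes, workorder gives the robot as it stands. Calls block until the motion is done:
- arm.move_ptp(position, orientation): joint-space move of the TCP to a pose.
- arm.line_to(position, max_speed=0.15, orientation=None): straight line of the TCP; orientation=None keeps the orientation; max_speed is the mean speed in m/s.
- arm.set_joints(angles): joint-space move.
- claw.gripper_to(opening): finger opening in m; the grip force is fixed at half the most; returns when the fingers have stopped.
- arm.dwell(seconds).
- kin.inverse_kinematics(position, orientation): joint angles nearest the present ones, or None.
- eyes.snapshot(name): name is "side" or "top"; returns (picture, depth): 480x640x3 uint8, red, green, blue; 480x640 float32, m along the optical axis (not along the pixel's ray), 0 where there is no reading.
- eyes.camera_model(name): a dict with "fx", "fy", "cx", "cy" (pixels), "dist" ([k1, k2, p1, p2, k3] as OpenCV has them; the pictures are not rectified), "R" (3x3) and "t" (3): a world point X has camera coordinates R X + t. Camera axes: x right, y down, z forward; pixel columns grow to the right and rows downward; lengths in m; the calibration is good to about 2 mm. A picture is of the moment at which its call begins. camera_model takes no time and is no camera call.
A pose or a line that the arm cannot do raises arm.Unreachable and nothing moves.
- workorder.finish_job(): hands the job in; it is judged then, once.
Readings, each from a call of its own:
- arm.get_t(): time.
- arm.get_joints(): joint angles.
- arm.get_joint_velocities(): joint speeds.
- arm.get_effort(): joint torques, N m.
- arm.get_eef_pos(): TCP position.
- arm.get_eef_rot(): TCP orientation.
- arm.get_wrist_force(): force on the tool from outside, world axes, zero at the start.
- arm.get_torque(): the same for the moment, N m.
- arm.get_grip_width(): finger opening in m.
- arm.get_grip_force(): force on a finger pad.
Only numpy, scipy, OpenCV 4.12 (cv2) and the standard library are available. Lean on these libraries where they do the work, as an engineer would, in place of code of your own. Each camera call takes 0.05 s, during which the arm holds its last target. There are 200 camera calls.

## Working session

There is one attempt and no reset: what is moved stays moved. The work goes in short steps, each a Python script; the robot and the scene stay as the last script left them, time stands still between calls to the robot, and variables do not carry over. Pictures are saved under pics/ and viewed, at most 10 in all, crops included, and the job is handed in when it is done.

```bash
ls; mkdir -p pics; python3 - <<'E'
from plant import arm, claw, kin, eyes, workorder
import cv2,numpy as np
for n in("top","side"):
    p,d=eyes.snapshot(n); cv2.imwrite(f"pics/{n}0.png",p[:,:,::-1]); np.savez(f"{n}0.npz",p=p,d=d)
    m=eyes.camera_model(n); print(n,{k:np.round(v,3).tolist() for k,v in m.items()}); print(-np.array(m["R"]).T@m["t"])
print(arm.get_t(),arm.get_eef_rot())
E
```

```text
pics
top {'fx': 445.937, 'fy': 445.937, 'cx': 324.001, 'cy': 233.242, 'dist': [-0.028, 0.0, 0.0, 0.0, 0.0], 'R': [[-0.009, -1.0, -0.006], [-0.985, 0.01, -0.172], [0.172, 0.004, -0.985]], 't': [0.001, 0.565, 0.993]}
[ 0.38545385 -0.00866796  1.0755864 ]
side {'fx': 514.162, 'fy': 514.162, 'cx': 317.201, 'cy': 240.964, 'dist': [0.002, 0.0, 0.0, 0.0, 0.0], 'R': [[0.718, -0.696, 0.01], [-0.471, -0.495, -0.73], [0.513, 0.519, -0.683]], 't': [-0.391, 0.337, 1.194]}
[-0.17386461 -0.72510564  1.06613527]
0.1 [-3.13928645e+00  3.80503852e-05  2.75583340e+00]
```

View pics/top0.png

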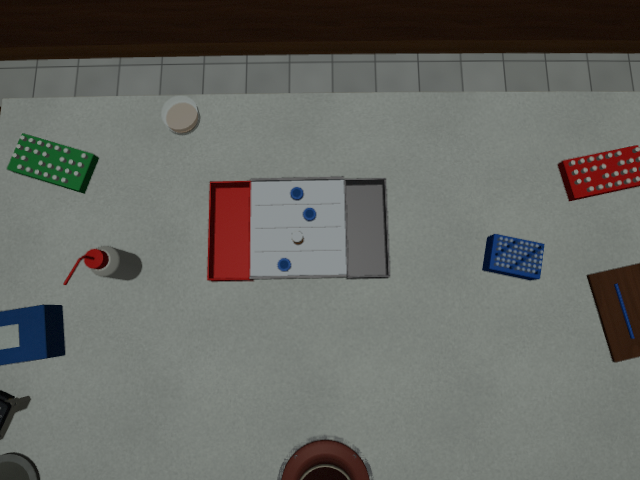

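View pics/side0.png

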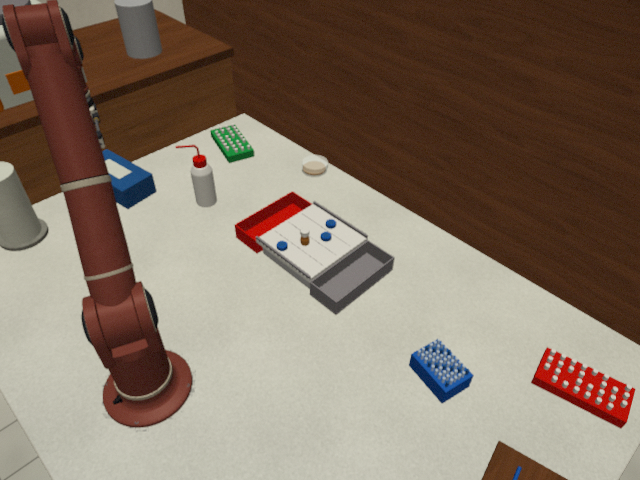

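The top view shows the red tray on the left (+y, px ~(230,230)). The caps are at (297,194), (309,214) and (284,265), the vial cap is at (298,238), and the wash bottle at ~(105,262) sits between the arm's start and the board. Next I measure.

```bash
cat > h.py <<'E'
import cv2,numpy as np
from plant import arm, claw, kin, eyes, workorder
def ray(n,uv,z):
    m=eyes.camera_model(n);K=np.array([[m["fx"],0,m["cx"]],[0,m["fy"],m["cy"]],[0,0,1]])
    q=cv2.undistortPoints(np.array(uv,float).reshape(-1,1,2),K,np.array(m["dist"],float)).reshape(-1,2)
    R=np.array(m["R"]);c=-R.T@np.array(m["t"])
    d=np.c_[q,np.ones(len(q))]@R
    return c+d*((z-c[2])/d[:,2])[:,None]
def blobs(p,lo,hi,roi,amin=15):
    h=cv2.cvtColor(p,cv2.COLOR_RGB2HSV);k=cv2.inRange(h,lo,hi)
    z=np.zeros_like(k);x0,y0,x1,y1=roi;z[y0:y1,x0:x1]=k[y0:y1,x0:x1]
    n,l,s,c=cv2.connectedComponentsWithStats(z)
    return [(c[i],s[i]) for i in range(1,n) if s[i][4]>=amin],z
E
python3 - <<'E'
from h import *
np.set_printoptions(precision=4,suppress=True)
T=np.load("top0.npz");S=np.load("side0.npz")
for n,F,roi in(("top",T,(250,175,346,282)),("side",S,(255,200,370,275))):
    b,_=blobs(F["p"],(100,120,60),(125,255,255),roi)
    for c,s in b: print(n,"cap",c,s,ray(n,c,0.073 if n=="top" else .068)[0])
# board: rim outline in depth (deck+rims higher than trays?) & red tray
b,z=blobs(T["p"],(0,150,50),(8,255,255),(190,160,260,300),100)
pts=cv2.findNonZero(z); r=cv2.minAreaRect(pts); print("red",r, ray("top",cv2.boxPoints(r),.052))
h=cv2.cvtColor(T["p"],cv2.COLOR_RGB2HSV)
print("row",230,T["p"][225,245:255].tolist(),T["p"][225,340:350].tolist())
k=cv2.inRange(T["p"],(110,110,110),(255,255,255)); z=np.zeros_like(k); z[184:274,240:356]=k[184:274,240:356]
n,l,s,c=cv2.connectedComponentsWithStats(z); i=1+np.argmax(s[1:,4]); r=cv2.minAreaRect(cv2.findNonZero((l==i).astype(np.uint8))); print("deck",r,ray("top",cv2.boxPoints(r),.06))
h=cv2.cvtColor(T["p"],cv2.COLOR_RGB2HSV)[228:250,285:312]
print("vial",ray("top",[[298,238]],.11)); print("bottle cap",ray("top",[[95,259]],.2))
c=T["p"][170:290,195:395,::-1]; cv2.imwrite("pics/crop.png",cv2.resize(c,None,fx=4,fy=4,interpolation=cv2.INTER_CUBIC))
print(kin.inverse_kinematics([.245,.602,.34],arm.get_eef_rot()))
for x in(.5,.6,.7):
  for y in (-.1,.1,.2): 
    q=kin.inverse_kinematics([x,y,.065],[np.pi,0,np.pi/2]); print(x,y,q is not None and np.round(q,2))
E
```

```text
top cap [296.488 192.952] [291 187  12  13 125] [0.6563 0.0584 0.073 ]
top cap [309.122  213.7886] [303 208  13  13 123] [0.6065 0.0292 0.073 ]
top cap [283.8372 264.2016] [278 258  13  13 129] [0.4907 0.0866 0.073 ]
side cap [330.2857 223.4762] [326 220  10   8  63] [0.6565 0.061  0.068 ]
side cap [325.4571 236.0286] [321 232  10   9  70] [0.6075 0.032  0.068 ]
side cap [281.5616 245.3699] [277 241  10  10  73] [0.4906 0.0895 0.068 ]
red ((228.4798126220703, 230.47940063476562), (42.02842712402344, 99.39279174804688), 0.58463054895401) [[0.4581 0.2652 0.052 ]
 [0.6948 0.2714 0.052 ]
 [0.6926 0.1707 0.052 ]
 [0.4564 0.1684 0.052 ]]
row 230 [[135, 34, 30], [135, 33, 29], [135, 35, 31], [121, 28, 25], [113, 23, 21], [134, 107, 107], [140, 146, 147], [140, 146, 148], [139, 145, 147], [139, 145, 147]] [[136, 142, 143], [139, 144, 146], [139, 145, 147], [140, 146, 147], [129, 134, 135], [106, 109, 110], [89, 88, 89], [87, 88, 88], [97, 97, 96], [96, 96, 95]]
deck ((298.0, 228.5), (89.0, 96.0), 90.0) [[ 0.6828  0.1692  0.06  ]
 [ 0.6804 -0.0575  0.06  ]
 [ 0.4706 -0.0539  0.06  ]
 [ 0.4726  0.165   0.06  ]]
vial [[0.5442 0.0524 0.11  ]]
bottle cap [[0.4909 0.4519 0.2   ]]
[-1.2145  0.5345 -0.0066  1.1425  0.0033  1.4669 -0.0354]
0.5 -0.1 [-0.06  0.59  0.33  1.97 -0.31  0.63  0.46]
0.5 0.1 [-0.43  0.58  0.29  1.97 -0.27  0.63  0.03]
0.5 0.2 [-0.6   0.61  0.27  1.89 -0.25  0.67 -0.18]
0.6 -0.1 [-0.07  0.71  0.33  1.69 -0.3   0.79  0.4 ]
0.6 0.1 [-0.39  0.71  0.31  1.69 -0.29  0.79  0.06]
0.6 0.2 [-0.51  0.73  0.27  1.62 -0.24  0.83 -0.15]
0.7 -0.1 [-0.07  0.85  0.35  1.37 -0.31  0.98  0.35]
0.7 0.1 [-0.33  0.84  0.32  1.37 -0.29  0.97  0.05]
0.7 0.2 [-0.43  0.87  0.25  1.3  -0.23  1.01 -0.14]
```

View pics/crop.png

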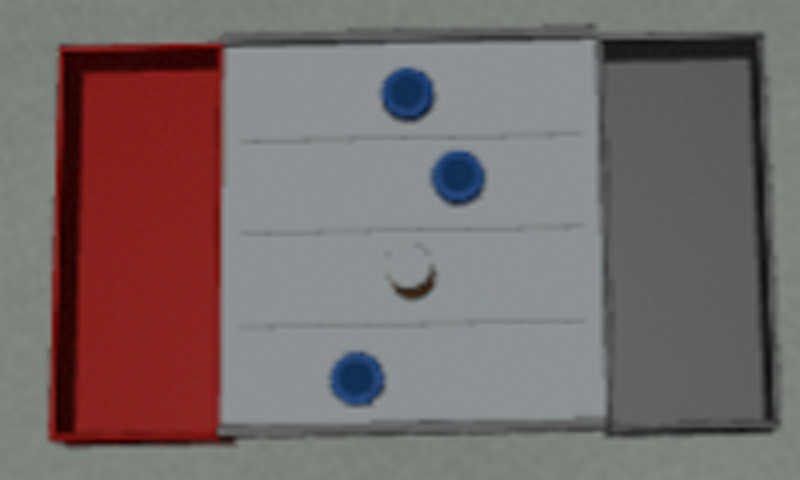

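```bash
cat >> h.py <<'E'
A=0.014; O=[np.pi,0,np.pi/2+A]; Z=.0645
def at(x,y0,y,z): return [x-A*(y-y0),y,z]   # along the board's y through a cap at (x,y0)
def sweep(x,y0,yend=.19):
    ys=y0-.05
    arm.line_to(at(x,y0,ys,.17),.25,O); arm.line_to(at(x,y0,ys,Z),.1)
    f=arm.get_wrist_force(); arm.line_to(at(x,y0,yend,Z),.07)
    print("force",np.round(f,2),np.round(arm.get_wrist_force(),2),arm.get_eef_pos(),arm.get_t())
    arm.line_to(at(x,y0,yend,.17),.2)
E
python3 - <<'E'
from h import *
print("dir",np.diff(ray("top",[[255,205.25],[340,203.25],[255,251.7],[341.2,250.2]],.06),axis=0)[[0,2]])
claw.gripper_to(0.0); print("w",arm.get_grip_width())
arm.line_to([.245,.602,.36],.2); print(arm.get_t())
arm.move_ptp(at(.6564,.0597,.0097,.36),O); print(arm.get_t(),arm.get_eef_pos())
sweep(.6564,.0597)
p,d=eyes.snapshot("side"); cv2.imwrite("pics/s1.png",cv2.resize(p[150:330,200:440,::-1],None,fx=3.3,fy=3.3))
E
```

```text
dir [[ 0.00274603 -0.19903015  0.        ]
 [ 0.00161056 -0.19815324  0.        ]]
w 0.00039120086416005663
2.5583
5.1167 [0.65719039 0.01140551 0.35988585]
force [ 0.32 -0.83  0.34] [ 0.16 -0.52  0.52] [0.6546368  0.18960348 0.06456361] 9.9583
```

View pics/s1.png

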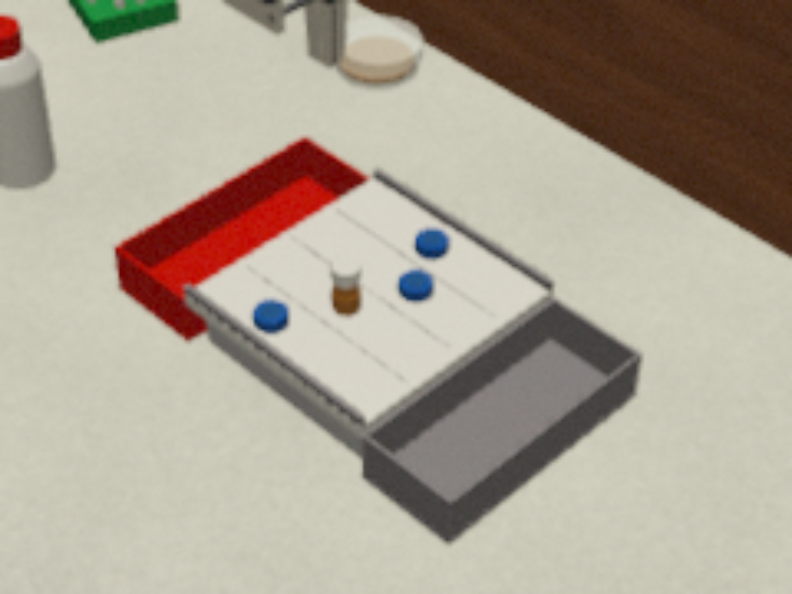

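Cap1 is still on the deck at crop (432,243), so the sweep missed it. I'll check where the fingertips really are against the reported TCP.

```bash
python3 - <<'E'
from h import *
np.set_printoptions(precision=4,suppress=True)
P=np.array(arm.get_eef_pos());print(P,arm.get_eef_rot(),arm.get_joints(),arm.get_grip_width(),arm.get_t())
ims=[]
for n,roi in(("top",(250,175,346,282)),("side",(255,200,370,275))):
    p,d=eyes.snapshot(n);m=eyes.camera_model(n)
    K=np.array([[m["fx"],0,m["cx"]],[0,m["fy"],m["cy"]],[0,0,1]])
    uv,_=cv2.projectPoints(P[None],cv2.Rodrigues(np.array(m["R"]))[0],np.array(m["t"],float),K,np.array(m["dist"],float)); uv=uv.ravel();print(n,uv)
    b,_=blobs(p,(100,120,60),(125,255,255),roi)
    for c,s in b: print(c,ray(n,c,.07)[0])
    c=p[:,:,::-1].copy(); cv2.circle(c,tuple(int(round(v)) for v in uv),3,(0,255,0),1)
    x,y=np.clip(np.round(uv).astype(int)-[66,100],0,[508,280]); ims.append(cv2.resize(c[y:y+200,x:x+132],None,fx=3,fy=3,interpolation=cv2.INTER_NEAREST))
cv2.imwrite("pics/tcp.png",np.hstack(ims))
E
```

```text
[0.6532 0.19   0.1681] [-3.1379  0.0005  1.5848] [-0.5867  0.731   0.5286  1.3564 -0.3765  1.1576 -0.0038] 0.0003197254130575381 10.6833
top [231.2539 183.2784]
[296.4113 193.    ] [0.657  0.0587 0.07  ]
[309.0738 213.8033] [0.6071 0.0294 0.07  ]
[283.7381 264.254 ] [0.4909 0.0871 0.07  ]
side [299.3196 177.4282]
[330.2857 223.4762] [0.6548 0.0594 0.07  ]
[325.5072 236.0725] [0.606  0.0302 0.07  ]
[281.6111 245.4167] [0.4893 0.0876 0.07  ]
```

View pics/tcp.png

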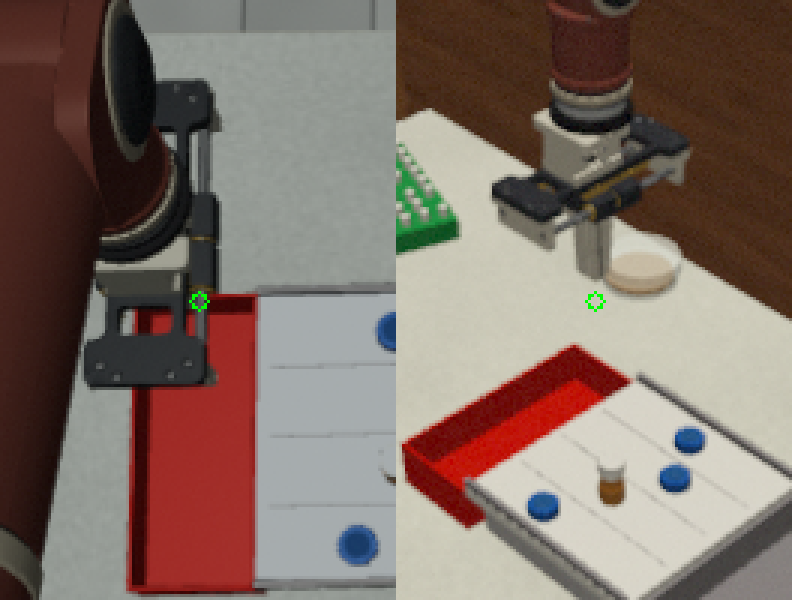

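The fingertips appear about 8 px (~20 mm) above the reported TCP, at side crop (590,277) against the marker at (595,300), so the sweep passed over the cap. I'll find the real deck height with a gentle touch behind cap1, then sweep relative to it.

```bash
python3 - <<'E'
import h; from h import *
x,y0=.656,.059; ys=y0-.05
arm.line_to(at(x,y0,ys,.17),.25,O); arm.line_to(at(x,y0,ys,.06),.1); arm.dwell(.1)
f0=np.array(arm.get_wrist_force())[2]; z=.06; hit=None
while z>.034:
    z-=.001; arm.line_to(at(x,y0,ys,z),.02); f=arm.get_wrist_force()[2]-f0
    if abs(f)>2.5: hit=z; break
print("contact",hit,f,arm.get_eef_pos(),arm.get_t())
if hit:
    h.Z=hit+.005; arm.line_to(at(x,y0,ys,h.Z),.05); open("z.txt","w").write(str(h.Z))
    arm.line_to(at(x,y0,.19,h.Z),.07); print(arm.get_wrist_force(),arm.get_t())
    arm.line_to(at(x,y0,.19,.17),.2)
else: arm.line_to(at(x,y0,ys,.17),.2)
for n,roi in(("top",(200,175,346,282)),("side",(200,180,370,275))):
    p,d=eyes.snapshot(n)
    for c,s in blobs(p,(100,120,50),(125,255,255),roi)[0]: print(n,c,s[4],ray(n,c,.07)[0])
cv2.imwrite("pics/s2.png",cv2.resize(p[150:330,200:440,::-1],None,fx=3.3,fy=3.3))
E
```

```text
contact None 0.2454678904673384 [0.65664036 0.00904321 0.03391818] 19.5083
top [310.85333333 214.74666667] 75 [0.6048642  0.02530765 0.07      ]
side [330.32258065 223.41935484] 62 [0.65506115 0.05952336 0.07      ]
side [325.50724638 236.07246377] 69 [0.6059562  0.03022415 0.07      ]
side [281.61971831 245.35211268] 71 [0.48947462 0.08779482 0.07      ]
```

View pics/s2.png

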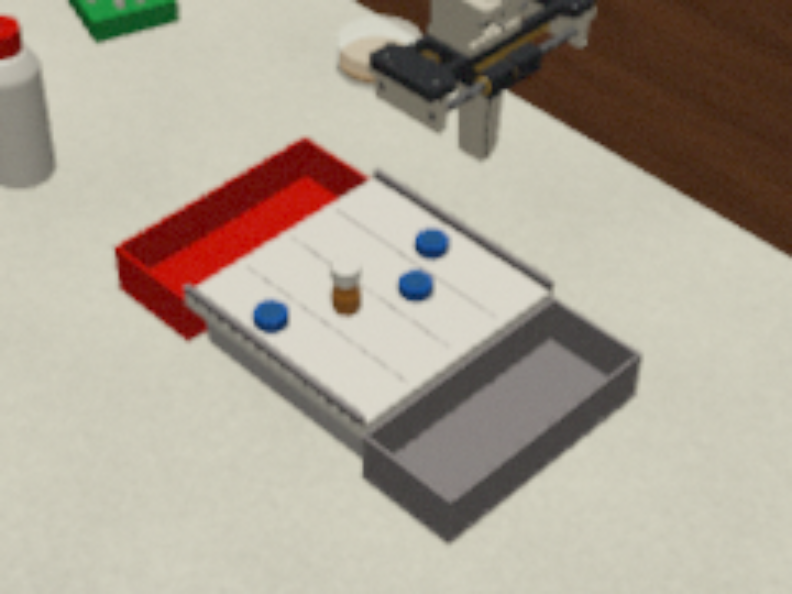

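No contact down to a reported z of 0.034, and no cap has moved. The fingertip is at side crop (480,155). I'll measure the tips directly from the side depth image.

```bash
python3 - <<'E'
from h import *
np.set_printoptions(precision=4,suppress=True)
P=np.array(arm.get_eef_pos());print(P,arm.get_grip_width(),arm.get_t())
p,d=eyes.snapshot("side");m=eyes.camera_model("side")
v,u=np.mgrid[120:215,300:400];v=v.ravel();u=u.ravel();dd=d[v,u].astype(float)
K=np.array([[m["fx"],0,m["cx"]],[0,m["fy"],m["cy"]],[0,0,1]])
q=cv2.undistortPoints(np.c_[u,v].astype(float).reshape(-1,1,2),K,np.array(m["dist"],float)).reshape(-1,2)
W=(np.c_[q,np.ones(len(q))]*dd[:,None]-np.array(m["t"]))@np.array(m["R"])
k=(dd>0)&(abs(W[:,0]-P[0])<.06)&(abs(W[:,1]-P[1])<.06)&(W[:,2]>.12)&(W[:,2]<.26)
for lo in np.arange(.15,.26,.008):
    s=k&(W[:,2]>=lo)&(W[:,2]<lo+.008)
    if s.sum(): print("z",round(lo,3),s.sum(),"x",np.percentile(W[s,0],[3,50,97]),"y",np.percentile(W[s,1],[3,50,97]))
# board deck in depth
for a in[(331,223),(300,230),(325,250)]:
    i=[a[0],a[1]];q1=cv2.undistortPoints(np.array([[i]],float),K,np.array(m["dist"],float)).ravel();print(a,(np.r_[q1,1]*float(d[a[1],a[0]])-np.array(m["t"]))@np.array(m["R"]))
E
```

```text
[0.6555 0.0093 0.168 ] 0.0006951828576964121 20.4417
z 0.198 7 x [0.6517 0.657  0.6649] y [0.0014 0.0025 0.0034]
z 0.206 20 x [0.6411 0.6506 0.6662] y [-0.0005  0.0021  0.0149]
z 0.214 30 x [0.6368 0.6421 0.6643] y [-0.0005  0.0032  0.0172]
z 0.222 27 x [0.639  0.6471 0.6692] y [-0.001   0.0021  0.0179]
z 0.23 30 x [0.6361 0.6451 0.6699] y [-0.0006  0.0025  0.0173]
z 0.238 34 x [0.6363 0.6482 0.6696] y [-0.0012  0.0027  0.0169]
z 0.246 26 x [0.6355 0.6433 0.6688] y [-0.0003  0.0032  0.0151]
z 0.254 23 x [0.6346 0.6444 0.6684] y [-0.0011  0.0021  0.0134]
(331, 223) [0.6503 0.0524 0.079 ]
(300, 230) [0.5781 0.1079 0.0601]
(325, 250) [ 0.5692 -0.0049  0.0637]
```

```bash
python3 - <<'E'
from h import *
np.set_printoptions(precision=4,suppress=True)
P=np.array(arm.get_eef_pos())
p,d=eyes.snapshot("side");m=eyes.camera_model("side")
v,u=np.mgrid[100:215,290:400];v=v.ravel();u=u.ravel();dd=d[v,u].astype(float)
K=np.array([[m["fx"],0,m["cx"]],[0,m["fy"],m["cy"]],[0,0,1]])
q=cv2.undistortPoints(np.c_[u,v].astype(float).reshape(-1,1,2),K,np.array(m["dist"],float)).reshape(-1,2)
W=(np.c_[q,np.ones(len(q))]*dd[:,None]-np.array(m["t"]))@np.array(m["R"])
k=(dd>0)&(abs(W[:,1]-P[1])<.07)&(W[:,2]>.12)
for lo in np.arange(-.12,.12,.02):
    s=k&(W[:,0]-P[0]>=lo)&(W[:,0]-P[0]<lo+.02)
    if s.sum(): print("dx",round(lo,2),s.sum(),"zmin",np.sort(W[s,2])[:4],"y",W[s,1].min()-P[1],W[s,1].max()-P[1])
E
```

```text
dx -0.1 350 zmin [0.2837 0.285  0.285  0.2854] y -0.03860581652995775 0.0354978660610172
dx -0.08 166 zmin [0.2833 0.2892 0.2908 0.2949] y -0.036855005828214715 0.03539222716566381
dx -0.06 320 zmin [0.2968 0.2971 0.2978 0.2986] y -0.0349253317841719 0.029557437779874428
dx -0.04 1134 zmin [0.2641 0.2663 0.2848 0.2849] y -0.04655829459432513 0.034789483612424295
dx -0.02 649 zmin [0.2006 0.2029 0.2044 0.2074] y -0.04913713382145341 0.03289038237330811
dx 0.0 358 zmin [0.2019 0.2043 0.2045 0.208 ] y -0.047761210514852326 -0.003921812046671245
dx 0.02 74 zmin [0.2899 0.2941 0.2977 0.2985] y -0.04177294226538076 -0.012392397421469442
dx 0.04 51 zmin [0.2966 0.2968 0.2969 0.2978] y -0.030332355439410826 -0.006636437565184418
dx 0.06 200 zmin [0.286  0.2865 0.2869 0.287 ] y -0.035280099490036396 0.030246229073184257
dx 0.08 91 zmin [0.2845 0.2866 0.2908 0.2909] y -0.03514682608852529 0.024118728551977595
```

The gripper geometry matches the spec: the body is 83 mm behind the tips. So the reported z is about 33 mm low. I'll do a short touch from there, then sweep cap1.

```bash
cat >> h.py <<'E'
def touch(x,y0,ys,z,zmin):
    arm.dwell(.1); f0=np.array(arm.get_wrist_force())[2]
    while z>zmin:
        z-=.001; arm.line_to(at(x,y0,ys,z),.03); f=arm.get_wrist_force()[2]-f0
        if abs(f)>2.5: print("contact",z,f,arm.get_eef_pos(),arm.get_t()); return z
    print("no contact",z,f)
def lane(x,y0,zs,zmin,yend=.19):
    ys=y0-.05
    arm.line_to(at(x,y0,ys,.105),.25,O); arm.line_to(at(x,y0,ys,zs),.1)
    z=touch(x,y0,ys,zs,zmin)
    if z is None: arm.line_to(at(x,y0,ys,.105),.25); return
    z+=.0045; arm.line_to(at(x,y0,ys,z),.05)
    arm.line_to(at(x,y0,yend,z),.09); print(np.round(arm.get_wrist_force(),2),arm.get_eef_pos(),arm.get_t())
    arm.line_to(at(x,y0,yend,.105),.2)
def look():
    p,d=eyes.snapshot("side")
    for c,s in blobs(p,(100,120,50),(125,255,255),(230,180,370,275))[0]: print("side",c,s[4],ray("side",c,.07)[0])
    print(arm.get_t()); return p
E
python3 - <<'E'
from h import *
lane(.656,.059,.034,.019); p=look()
cv2.imwrite("pics/s3.png",cv2.resize(p[150:330,200:440,::-1],None,fx=3.3,fy=3.3))
E
```

```text
contact 0.027999999999999997 6.8865090044491035 [0.65692527 0.00900807 0.02941847] 23.4083
[-0.95 -0.65 -0.68] [0.65428253 0.18928006 0.0325955 ] 25.8167
side [325.50724638 236.07246377] 69 [0.6059562  0.03022415 0.07      ]
side [281.61971831 245.35211268] 71 [0.48947462 0.08779482 0.07      ]
26.375
```

View pics/s3.png

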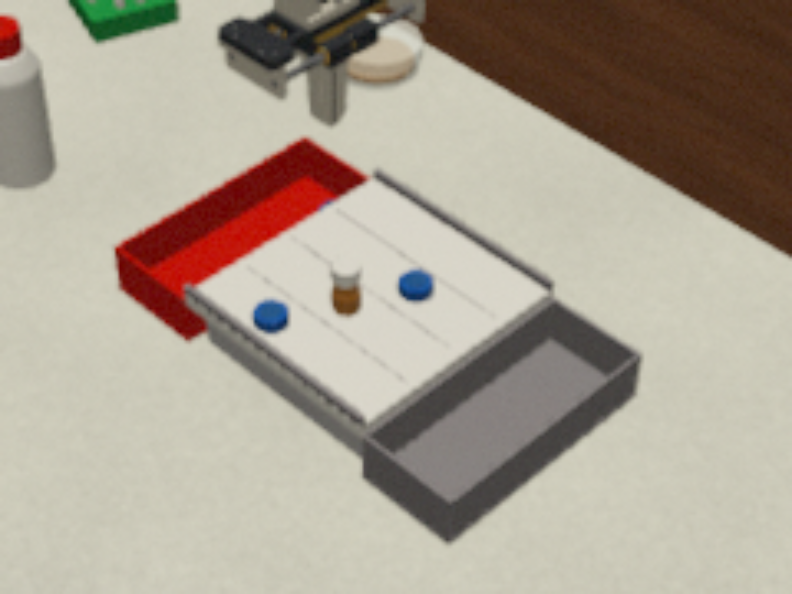

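Cap1 has dropped into the red tray; a sliver of it shows at crop (327,205). Contact came at z 0.028–0.029. Next are cap2 and cap3.

```bash
python3 - <<'E'
from h import *
lane(.6065,.0300,.032,.020); p=look()
lane(.4898,.0873,.032,.020); 
arm.line_to([.49,.0,.14],.25)
p=look(); t,_=eyes.snapshot("top"); 
for c,s in blobs(t,(100,100,40),(130,255,255),(200,170,346,285))[0]: print("top",c,s[4],ray("top",c,.012)[0])
cv2.imwrite("pics/s4.png",cv2.resize(np.hstack([t[160:300,190:330,::-1],p[170:310,225:365,::-1]]),None,fx=2.85,fy=2.85))
E
```

```text
contact 0.028999999999999998 3.849850379603285 [ 0.60739162 -0.02004726  0.02943344] 29.1167
[-0.01  0.73  0.49] [0.60433625 0.18943271 0.03356659] 31.85
side [281.56944444 245.30555556] 72 [0.48949753 0.08803459 0.07      ]
32.4083
contact 0.028999999999999998 3.726221989543481 [0.49063379 0.03728949 0.02935688] 35.05
[-0.58  0.41  0.42] [0.48848162 0.18927914 0.03356788] 37.15
38.6333
top [243.56060606 199.5       ] 66 [0.65755733 0.19264328 0.012     ]
top [245.         219.68965517] 58 [0.60683683 0.18796552 0.012     ]
top [242.72058824 267.58823529] 68 [0.489833  0.1909167 0.012    ]
```

View pics/s4.png

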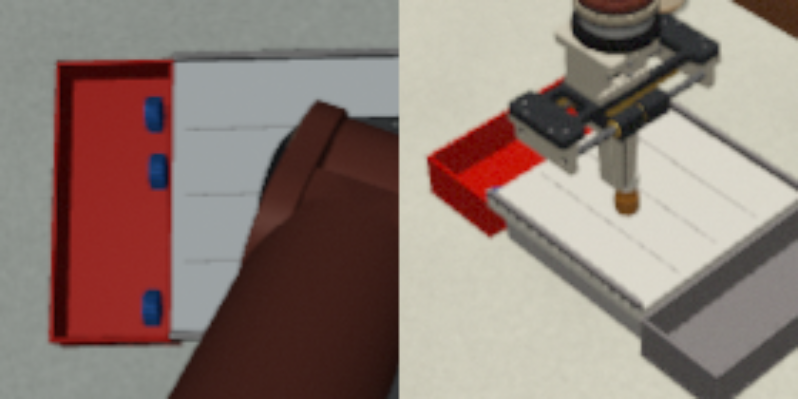

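All three caps are in the red tray, at left-panel (153,113), (157,172) and (150,307). The vial is still standing at side px ~(305,243), where it started, and the gripper is clear of everything.

```bash
python3 -c "
from plant import workorder; print(workorder.finish_job())"
```

```text
the job is handed in; nothing more can be done
None
```

I swept all three blue caps over the open end into the red waste tray, where they appear to rest on edge or lean inside it; the vial still stands in place, nothing else was touched, and I handed the job in at about 39 s.

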